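# Hang the finished wheel's basket on the stand hook

### The job

Pick up the basket that holds the wheel with the yellow hub and hang it by the middle of its handle on the hook of the stand, level and with the wheel still in it. The hook's height is set differently every time: lower the basket gently until the hook takes its weight before you let go, without dropping it or pushing hard. Leave the other basket with its wheel, the spare wheel, the hammer and the carton where they are.

Things in the scene. Friction and masses are not known exactly. Their poses are not given: they have to be found in the camera images.
- basket_a: One of two identical wheel baskets; each holds one wheel lying flat. Blue open tray, 80 (its x) x 140 (its y) x 40 mm high, walls 4 mm, with a rigid grey handle over it lengthways (see its handle point). Origin: centre of the underside, z up. Weighs 175 to 350 g empty, balanced about its middle.
- basket_b: The other of the two identical wheel baskets. Blue open tray, 80 (its x) x 140 (its y) x 40 mm high, walls 4 mm, with a rigid grey handle over it lengthways (see its handle point). Origin: centre of the underside, z up. Weighs 175 to 350 g empty, balanced about its middle.
- basket_a_handle (a point): Centre of basket_a's handle: a straight flat-sided bar along the basket's y, 14 mm wide (x), 12 mm high, its underside 95 mm and top 107 mm above the basket's origin (this point: 101 mm). An upright (14 x 8 mm) carries it at each end, y = +-65.5 mm. The opening between the tray's rim and the bar is 55 mm high and 123 mm long.
- basket_b_handle (a point): Centre of basket_b's handle: a straight flat-sided bar along the basket's y, 14 mm wide (x), 12 mm high, its underside 95 mm and top 107 mm above the basket's origin (this point: 101 mm). An upright (14 x 8 mm) carries it at each end, y = +-65.5 mm. The opening between the tray's rim and the bar is 55 mm high and 123 mm long.
- wheel_yellow: The finished wheel: black tyre with a yellow hub 34 mm across, lying loose in one of the baskets (either one). 60 mm diameter, 26 mm thick (29 mm at the hub), about 100 g. Origin: centre of the underside, z up.
- wheel_plain: An unfinished wheel: same shape with a black hub, lying loose in the other basket. 60 mm diameter, 26 mm thick (29 mm at the hub), about 100 g. Origin: centre of the underside, z up.
- stand: Fixed hook stand. Origin: on the post's axis at bench level; the hook points along the stand's -x, roughly towards the robot. Foot plate 130 mm (y) by 160 mm (x, -85 to +75 mm), 12 mm thick; dark tube 22 mm across up to 100 mm with a 30 mm collar; out of it rises a 14 mm steel column that carries the hook.
- stand_tube (a point): Top of the stand's fixed tube, on the post's axis, 100 mm above the bench. The column above it is clamped at a different height each time, which is NOT measured: the top of the hook's strap is anywhere from 130 to 215 mm above the bench. A red flat cap, 26 mm across, ends the column 10 mm above the strap's top; nothing stands higher but the tip. It gives only above 100 N.
- stand_below_hook (a point): Bench-level point straight under the hook, 70 mm from the post's axis (stand x = -70 mm). The hook: a level yellow strap 20 mm wide (y), 5 mm thick, from the post out to an upturned tip at x = -100 to -105 mm that rises 20 mm above the strap's top. Aim the bar's centre here, the bar across the strap. It hangs level if the strap is within 10 mm of the bar's middle.
- spare_wheel: Bystander: a loose black wheel lying on the bench. 60 mm diameter, 26 mm thick (29 mm at the hub), about 100 g. Origin: centre of the underside, z up.
- hammer: Bystander: a hammer lying on the bench. 260 mm long along its x, head at +x. Origin: under its mid-length, at bench level.
- carton: Bystander: open cardboard box, 200 x 160 x 90 mm. Origin: centre of the underside.
Things that resemble listed ones, but are neither listed nor needed, are in the scene too. What is shaped like the basket_b but turquoise is not meant.

How it is judged:
By the outcome, as a careful person would: the job done as asked, in the order asked, and still so for the second after the job is handed in, with the robot touching nothing.
It also fails if it takes over 58 s, if anything falls off the work surface, if the arm or the gripper's body presses on something with over 40 N, if the wrist force passes 120 N, or if a joint passes its speed limit or range.

### The arm

A 6-joint arm with a two-finger parallel gripper is mounted at the origin on the work surface. World frame = base frame: x ahead of the robot, y to its left, z up, the work surface at z = 0. Lengths are in m, angles in degrees, forces in N, time in s.
With the tool pointing down it reaches from about 0.325 to 0.85 m from the base axis. Payload 15.5 kg.
Tool frame: the origin (TCP) lies midway between the tips of the shut fingers; the grasp point (between the pads) lies 19 mm behind it; y points along the fingers, x is the direction in which the jaws open and shut, and the axes are right-handed (so a half turn about y gives the same grasp; the last joint's range is limited). The gripper opens to 91 mm and grips with 3 to 60 N. Pads are 32 mm wide; open, the fingers measure 118 mm over their backs; the gripper's body (76 mm by 178 mm) begins 60 mm behind the grasp point.
Start: joints at [-82.706, 28.281, 77.091, -0, 74.628, -5.472], TCP at [0.138, -0.61, 0.193] pointing down, gripper open.
Joint ranges: [-166.48, 166.48], [-47.26, 123.95], [12.59, 153.08], [-70.14, 250.14], [6.76, 159.57], [-176.63, 176.63]. Speed limits (degrees/s): [108.29, 108.29, 147.25, 172.46, 172.46, 172.46].

### API

Orientations are given as a 3x3 rotation matrix whose columns are the frame's x, y, z axes.
In Python, from bench import ctrl gives the robot as it stands. The module is installed in compiled form; this text tells all that it offers. Calls block until the motion is done:
- ctrl.goto(position, orientation): joint-space move of the TCP to a pose.
- ctrl.move_l(position, vel=0.15, ori=None, contact_N=None): straight line of the TCP; ori=None keeps the orientation; vel is the mean speed in m/s. With contact_N (N) it stops when the force on the tool has changed by that much, and returns True; else False.
- ctrl.movej(angles): joint-space move.
- ctrl.command_gripper(opening): opening from 0.0 (shut) to 1.0 (fully open); the grip force is fixed at half the most; returns when the fingers have stopped.
- ctrl.sleep(seconds).
- ctrl.ik(position, orientation): joint angles nearest the present ones, or None.
- ctrl.read_camera(name): name is "scene" or "side" or "wrist"; returns the picture (400x640x3 uint8, blue, green, red); there is no depth.
- ctrl.camera_params(name): a dict with "fx", "fy", "cx", "cy" (pixels), "pose" (4x4, takes a point from camera to world coordinates); the wrist camera has in their place "T_tool_cam" (4x4, takes a point from camera to tool coordinates, whose origin is the TCP and whose axes are the tool frame's). Camera axes: x right, y up, looking along -z (the intrinsics and any distortion apply to the point x, -y, -z); pixel columns grow to the right and rows downward; lengths in m; the calibration is good to about 2 mm. A picture is of the moment at which its call begins: read the wrist's pose just before it. camera_params takes no time and is no camera call.
A pose or a line that the arm cannot do raises ctrl.MotionError and nothing moves.
- ctrl.sign_off(): hands the job in, once; it reports no verdict.
Readings, each from a call of its own:
- ctrl.current_t(): time.
- ctrl.current_q(): joint angles.
- ctrl.current_dq(): joint speeds.
- ctrl.current_effort(): joint torques, N m.
- ctrl.current_tool_pos(): TCP position.
- ctrl.current_eef_rot(): TCP orientation.
- ctrl.current_contact_force(): force on the tool from outside, world axes, zero at the start.
- ctrl.current_wrist_torque(): the same for the moment, N m.
- ctrl.current_grip_width(): opening from 0.0 (shut) to 1.0 (fully open).
Only numpy, scipy, OpenCV 4.12 (cv2) and the standard library are available. Lean on these libraries where they do the work, as an engineer would, in place of code of your own. Each camera call takes 0.05 s, during which the arm holds its last target.

## Working session

There is one attempt and no reset: what is moved stays moved. The work goes in short steps, each a Python script; the robot and the scene stay as the last script left them, time stands still between calls to the robot, and variables do not carry over. Pictures are saved under pics/ and viewed, and the job is handed in when it is done.

```bash
mkdir -p pics; ls; python3 - <<'E'
from bench import ctrl
import cv2
import numpy as np
np.set_printoptions(precision=4,suppress=True)
for n in ("scene","side","wrist"):
    im=ctrl.read_camera(n); cv2.imwrite(f"pics/{n}0.png",im)
    p=ctrl.camera_params(n); print(n,p)
print(ctrl.current_t(),ctrl.current_tool_pos(),ctrl.current_eef_rot())
E
```

```text
pics
scene {'fx': 376.59500561685434, 'fy': 376.59500561685434, 'cx': 317.6970621035152, 'cy': 200.34186051206348, 'pose': array([[-0.483 , -0.6949,  0.5328,  1.0558],
       [ 0.8755, -0.3946,  0.279 ,  0.256 ],
       [ 0.0164,  0.6012,  0.7989,  0.889 ],
       [ 0.    ,  0.    ,  0.    ,  1.    ]])}
side {'fx': 445.82548614184776, 'fy': 445.82548614184776, 'cx': 322.49199750103384, 'cy': 206.99262394206752, 'pose': array([[ 0.9616,  0.1989, -0.1889,  0.3154],
       [-0.2738,  0.6529, -0.7062, -0.9332],
       [-0.0171,  0.7308,  0.6823,  0.965 ],
       [ 0.    ,  0.    ,  0.    ,  1.    ]])}
wrist {'fx': 286.2729059040226, 'fy': 286.2729059040226, 'cx': 317.67548071492735, 'cy': 201.2200890537578, 'T_tool_cam': array([[ 1.    ,  0.    ,  0.0016,  0.0001],
       [ 0.0015,  0.2806, -0.9598, -0.1908],
       [-0.0004,  0.9598,  0.2806,  0.0794],
       [ 0.    ,  0.    ,  0.    ,  1.    ]])}
0.15 [ 0.1381 -0.6093  0.1924] [[ 0.221  -0.0001  0.9753]
 [-0.9753  0.0009  0.221 ]
 [-0.0009 -1.      0.0001]]
```

View pics/scene0.png

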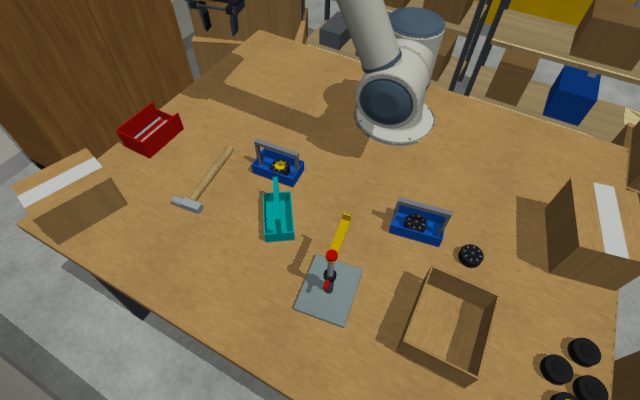

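View pics/side0.png

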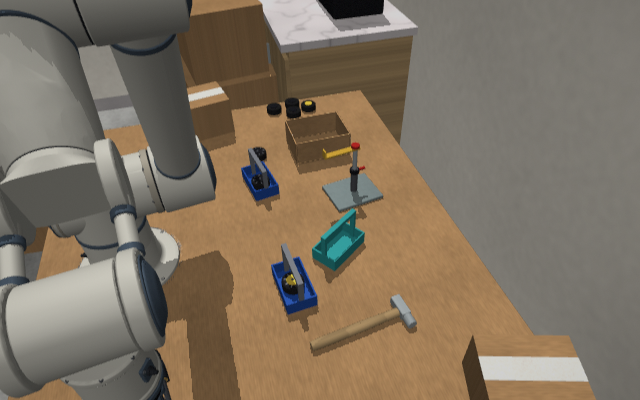

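View pics/wrist0.png

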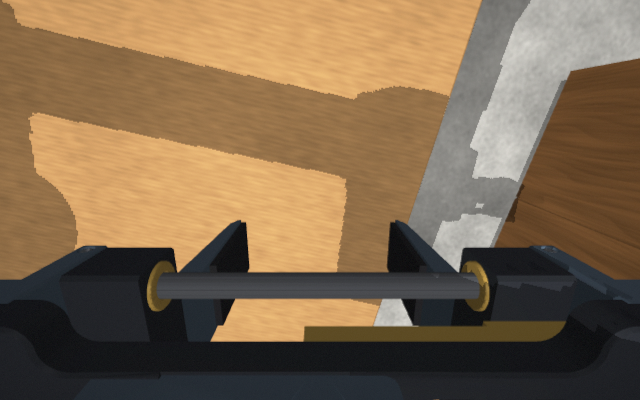

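The yellow-hub wheel is in the blue basket at scene (278,165) and side (294,285). The stand's red cap is at scene (331,256) and side (355,146). I'll zoom in to measure the handle and hook.

```bash
python3 - <<'E'
import cv2, numpy as np
s=cv2.imread("pics/scene0.png"); d=cv2.imread("pics/side0.png")
def crop(im,x0,y0,x1,y1,f): return cv2.resize(im[y0:y1,x0:x1],None,fx=f,fy=f,interpolation=cv2.INTER_NEAREST)
a=crop(s,245,135,310,190,6); b=crop(d,265,240,325,315,5)
c=crop(s,290,205,370,330,4); e=crop(d,315,135,390,215,5)
def hst(x,y):
    h=max(x.shape[0],y.shape[0]); o=np.zeros((h,x.shape[1]+y.shape[1]+5,3),np.uint8)
    o[:x.shape[0],:x.shape[1]]=x; o[:y.shape[0],x.shape[1]+5:]=y; return o
cv2.imwrite("pics/z1.png",hst(a,b)); cv2.imwrite("pics/z2.png",hst(c,e))
E
```

```text
(no output)
```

View pics/z1.png

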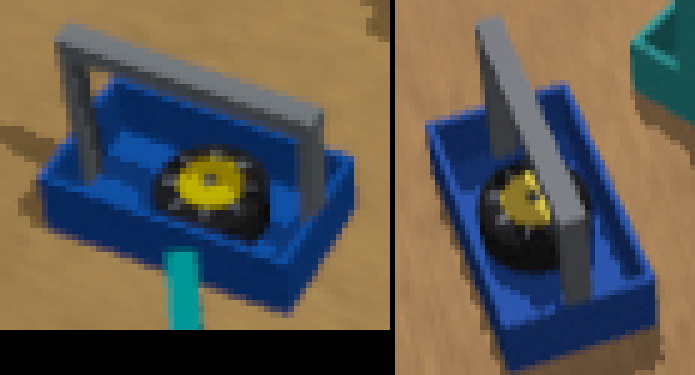

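View pics/z2.png

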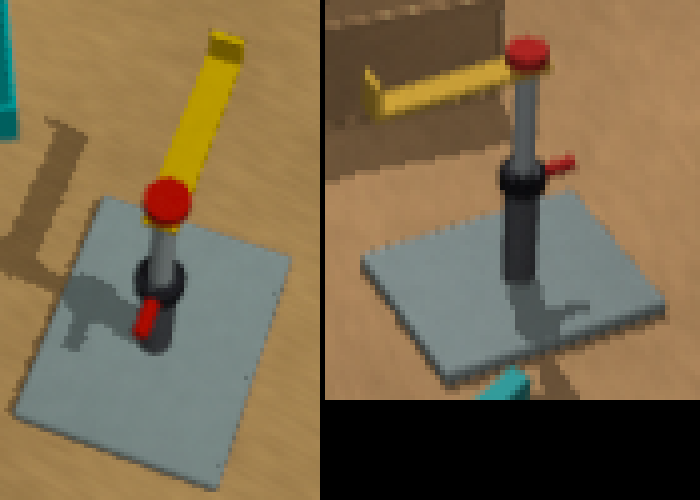

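```bash
cat > h.py <<'E'
import numpy as np, cv2
from bench import ctrl
np.set_printoptions(precision=4,suppress=True)
def ray(name,u,v,T=None,p=None):
    p=p or ctrl.camera_params(name)
    P=T if T is not None else p["pose"]
    d=np.array([(u-p["cx"])/p["fx"],-(v-p["cy"])/p["fy"],-1.0])
    return P[:3,3].copy(), P[:3,:3]@d
def onz(name,u,v,z,T=None):
    o,d=ray(name,u,v,T); return o+d*(z-o[2])/d[2]
def tri(*rays):
    A=np.zeros((3,3));b=np.zeros(3)
    for o,d in rays:
        d=d/np.linalg.norm(d);M=np.eye(3)-np.outer(d,d);A+=M;b+=M@o
    x=np.linalg.solve(A,b)
    res=[np.linalg.norm((np.eye(3)-np.outer(d,d)/(d@d))@(x-o)) for o,d in rays]
    return x,np.array(res)
def proj(name,X,T=None):
    p=ctrl.camera_params(name);P=T if T is not None else p["pose"]
    c=P[:3,:3].T@(np.asarray(X)-P[:3,3]);return np.array([p["cx"]+p["fx"]*c[0]/-c[2],p["cy"]-p["fy"]*c[1]/-c[2]])
def wristT():
    T=np.eye(4);T[:3,:3]=ctrl.current_eef_rot();T[:3,3]=ctrl.current_tool_pos()
    return T@ctrl.camera_params("wrist")["T_tool_cam"]
def down(a):  # a = direction (deg) of tool x (jaw axis) in world, tool y down
    a=np.deg2rad(a);x=np.array([np.cos(a),np.sin(a),0]);y=np.array([0,0,-1.]);return np.column_stack([x,y,np.cross(x,y)])
E
python3 - <<'E'
from h import *
s=cv2.imread("pics/scene0.png"); d=cv2.imread("pics/side0.png")
# handle ends top face
S=[(255.5,140.5),(297.8,153.5)]; D=[(284,244),(300,283)]
for n,L in(("scene",S),("side",D)):
    P=[onz(n,*q,0.107) for q in L]; print(n,P,np.linalg.norm(P[0]-P[1]), (P[0]+P[1])/2)
print([tri(ray("scene",*a),ray("side",*b)) for a,b in zip(S,D)])
def red(im,x0,y0,x1,y1):
    h=cv2.cvtColor(im,cv2.COLOR_BGR2HSV);m=((h[...,0]<8)|(h[...,0]>172))&(h[...,1]>180)&(h[...,2]>110)
    o=np.zeros(m.shape,np.uint8);o[y0:y1,x0:x1]=m[y0:y1,x0:x1];return o
def yel(im,x0,y0,x1,y1):
    h=cv2.cvtColor(im,cv2.COLOR_BGR2HSV);m=(h[...,0]>20)&(h[...,0]<34)&(h[...,1]>200)
    o=np.zeros(m.shape,np.uint8);o[y0:y1,x0:x1]=m[y0:y1,x0:x1];return o
R=[]
for n,im,w in(("scene",s,(315,245,350,265)),("side",d,(345,138,370,152))):
    ys,xs=np.nonzero(red(im,*w)); print(n,"cap",xs.mean(),ys.mean(),xs.min(),xs.max(),ys.min(),ys.max()); R.append((n,xs.mean(),ys.mean()))
print("cap",tri(*[ray(*r) for r in R]))
# plate corners top z=.012
cs=[(290+102/4,205+197/4),(290+291/4,205+258/4),(290+216/4,205+488/4),(290+15/4,205+410/4)]
P=np.array([onz("scene",*c,0.012) for c in cs]); print(P, np.linalg.norm(np.diff(P,axis=0),axis=1))
ds=[(315+(360-325)/5,135+262/5),(315+(572-325)/5,135+190/5),(315+(664-325)/5,135+308/5),(315+(448-325)/5,135+380/5)]
Q=np.array([onz("side",*c,0.012) for c in ds]); print(Q, np.linalg.norm(np.diff(Q,axis=0),axis=1))
# strap tip top corner mid
a=(290+227/4,205+36/4); b=(315+(370-325)/5,135+72/5)
print("tip",tri(ray("scene",*a),ray("side",*b)))
for n,im,w in(("scene",s,(325,205,360,265)),("side",d,(315,140,365,165))):
    m=yel(im,*w);ys,xs=np.nonzero(m);print(n,len(xs),cv2.fitLine(np.column_stack([xs,ys]).astype(np.float32),cv2.DIST_HUBER,0,.01,.01).ravel())
E
```

```text
scene [array([ 0.4318, -0.2826,  0.107 ]), array([ 0.4154, -0.1478,  0.107 ])] 0.13579031882146098 [ 0.4236 -0.2152  0.107 ]
side [array([ 0.4188, -0.1514,  0.107 ]), array([ 0.4288, -0.2853,  0.107 ])] 0.13421893244462987 [ 0.4238 -0.2184  0.107 ]
[(array([ 0.4399, -0.2331,  0.1661]), array([0.0361, 0.0361])), (array([ 0.4062, -0.1994,  0.0407]), array([0.044, 0.044]))]
scene cap 331.4949494949495 254.7171717171717 326 337 250 260
side cap 355.05882352941177 144.8235294117647 351 359 143 147
cap (array([0.6989, 0.1055, 0.1876]), array([0.0001, 0.0001]))
[[0.6292 0.0304 0.012 ]
 [0.6083 0.1576 0.012 ]
 [0.7639 0.1813 0.012 ]
 [0.7809 0.0551 0.012 ]] [0.1289 0.1574 0.1273]
[[0.6036 0.1444 0.012 ]
 [0.7621 0.1746 0.012 ]
 [0.7774 0.0437 0.012 ]
 [0.625  0.0202 0.012 ]] [0.1614 0.1317 0.1542]
tip (array([0.5985, 0.0909, 0.202 ]), array([0.0005, 0.0005]))
scene 362 [  0.3414  -0.9399 340.6227 232.0236]Traceback (most recent call last):
  File "<stdin>", line 27, in <module>
cv2.error: OpenCV(4.12.0) /io/opencv/modules/imgproc/src/linefit.cpp:50: error: (-215:Assertion failed) count > 0 in function 'fitLine2D_wods'
```

```bash
python3 - <<'E'
from h import *
Tc=ctrl.camera_params("wrist")["T_tool_cam"]
def view(target,a,ztcp,row=120):
    R=down(a); o,d=ray("wrist",317.7,row,T=Tc); o=R@o;d=R@d
    # tcp+o+s d = target, tcp z = ztcp
    s=(target[2]-ztcp-o[2])/d[2]; tcp=np.array(target)-o-s*d; return tcp
for nm,t,a,z in(("hook",(0.632,0.095,0.181),8.8,0.33),("bask",(0.4237,-0.217,0.107),5.9,0.24)):
    p=view(t,a,z); print(nm,p,np.hypot(*p[:2])); 
    for aa in(a,a+180):
        q=ctrl.ik(p,down(aa)) ; print(aa,q)
for t,a in(((0.4237,-0.217,0.098),5.9),((0.63,0.095,0.184),8.8),((0.4237,-0.217,0.30),5.9),((0.53,0.08,0.26),8.8)):
    print(ctrl.ik(t,down(a)))
print("hub", onz("scene",245+212/6,135+182/6,0.033), onz("side",265+(515-395)/5,240+200/5,0.033))
E
```

```text
hook [0.6441 0.0193 0.33  ] 0.6444198108668322
8.8 [ -3.5899  24.8515  61.6721  -0.      93.4764 -12.3899]
188.8 [ -3.5899  24.8515  61.6721   0.      93.4764 167.6101]
bask [ 0.432  -0.2933  0.24  ] 0.5221610747884422
5.9 [-40.7333  17.3025  87.5729  -0.      75.1245 -46.6333]
185.9 [-40.7333  17.3025  87.5729  -0.      75.1245 133.3667]
[-34.3118  23.994  104.1307  -0.      51.8753 -40.2118]
[ 3.2076 29.7245 75.9063 -0.     74.3693 -5.5924]
[-34.3118  10.41    87.5214  -0.      82.0686 -40.2118]
[ 2.1995 17.4963 83.9806 -0.     78.5231 -6.6005]
hub [ 0.4242 -0.2067  0.033 ] [ 0.4133 -0.2117  0.033 ]
```

```bash
python3 - <<'E'
from h import *
import pickle
def look(nm,p,a):
    ctrl.goto(p,down(a)); ctrl.sleep(0.2)
    T=wristT(); im=ctrl.read_camera("wrist"); cv2.imwrite(f"pics/w_{nm}.png",im); np.save(f"T_{nm}.npy",T)
    print(nm,ctrl.current_t(),ctrl.current_tool_pos())
    return T
T=look("hook",[0.6441,0.0193,0.33],8.8)
print(proj("wrist",(0.699,0.1055,0.19),T),proj("wrist",(0.598,0.0905,0.202),T))
T=look("bask",[0.432,-0.2933,0.24],5.9)
print(proj("wrist",(0.4165,-0.149,0.107),T),proj("wrist",(0.431,-0.285,0.107),T),ctrl.current_contact_force())
E
```

```text
hook 3.275 [0.6441 0.019  0.33  ]
[378.4671 119.9701] [285.4491 119.5537]
bask 4.9667 [ 0.4325 -0.293   0.2401]
[316.7071  51.392 ] [317.1222 182.2756] [ 0.1678 -1.1571  0.551 ]
```

View pics/w_hook.png

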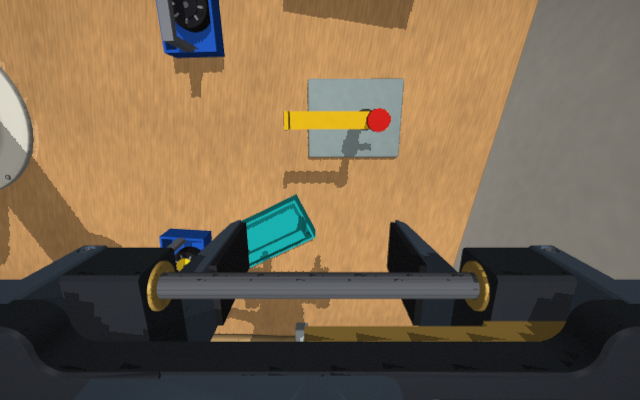

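View pics/w_bask.png

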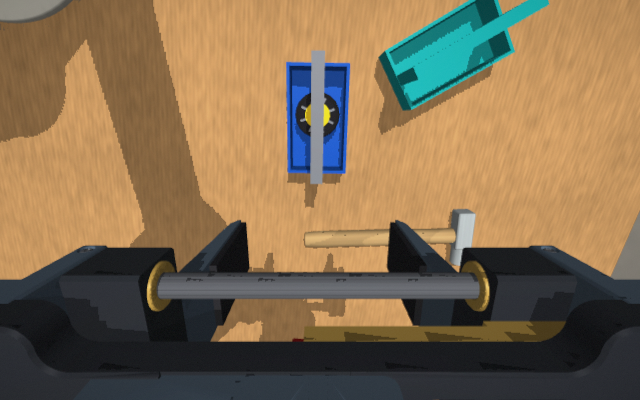

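The hook picture shows the strap at (285..370,120) and the cap at (378,120), which matches my prediction. The basket picture shows the bar from (317,51) to (317,183), with the yellow hub at (317,116). Next I'll refine with masks.

```bash
python3 - <<'E'
from h import *
def big(m):
    n,l,s,c=cv2.connectedComponentsWithStats(m.astype(np.uint8));i=1+s[1:,4].argmax();return (l==i).astype(np.uint8),s[i]
T=np.load("T_bask.npy"); im=cv2.imread("pics/w_bask.png"); h=cv2.cvtColor(im,cv2.COLOR_BGR2HSV)
m=(h[...,1]<50)&(h[...,2]>110);m[:30]=0;m[200:]=0;m[:,:280]=0;m[:,360:]=0
m,s=big(m);print(s)
cn=cv2.findContours(m,cv2.RETR_EXTERNAL,cv2.CHAIN_APPROX_NONE)[0][0]
r=cv2.minAreaRect(cn);b=cv2.boxPoints(r);print(r)
P=np.array([onz("wrist",*q,0.107,T) for q in b]);print(P,P.mean(0))
v=[P[1]-P[0],P[2]-P[1]];L=[np.linalg.norm(x) for x in v];print("size",L);w=v[int(np.argmax(L))];print("bar dir",np.degrees(np.arctan2(w[1],w[0]))%180)
# y hub
my=(h[...,0]>20)&(h[...,0]<34)&(h[...,1]>180);my[:80]=0;my[150:]=0;my[:,:290]=0;my[:,350:]=0
ys,xs=np.nonzero(my);print("hub",onz("wrist",(xs.min()+xs.max())/2,(ys.min()+ys.max())/2,0.033,T))
# blue rim
mb=(h[...,0]>100)&(h[...,0]<125)&(h[...,1]>150);mb[:40]=0;mb[200:]=0;mb[:,:270]=0;mb[:,370:]=0
ys,xs=np.nonzero(mb);r=cv2.minAreaRect(np.column_stack([xs,ys]).astype(np.float32));P=np.array([onz("wrist",*q,0.04,T) for q in cv2.boxPoints(r)]);print("rim",P.mean(0),np.linalg.norm(np.diff(P,axis=0),axis=1),r)
T=np.load("T_hook.npy"); im=cv2.imread("pics/w_hook.png"); h=cv2.cvtColor(im,cv2.COLOR_BGR2HSV)
my=(h[...,0]>20)&(h[...,0]<34)&(h[...,1]>200);my[:95]=0;my[145:]=0;my[:,:270]=0;my[:,365:]=0
ys,xs=np.nonzero(my);print(xs.min(),xs.max(),ys.min(),ys.max())
r=cv2.minAreaRect(np.column_stack([xs,ys]).astype(np.float32));P=np.array([onz("wrist",*q,0.181,T) for q in cv2.boxPoints(r)]);print("strap",r,P,np.linalg.norm(np.diff(P,axis=0),axis=1))
mr=((h[...,0]<8)|(h[...,0]>172))&(h[...,1]>180)&(h[...,2]>110);mr[:95]=0;mr[145:]=0
ys,xs=np.nonzero(mr);c=((xs.min()+xs.max())/2,(ys.min()+ys.max())/2);print("cap",c,xs.max()-xs.min()+1,onz("wrist",*c,0.19,T))
# tip top: three view tri of cap
print(tri(ray("wrist",*c,T),ray("scene",331.5,254.3),ray("side",355.06,144.5)))
E
```

```text
[ 304   51   22  133 1659]
((314.5, 117.0), (132.0, 21.0), 90.0)
[[ 0.4035 -0.15    0.107 ]
 [ 0.4249 -0.1478  0.107 ]
 [ 0.4402 -0.2849  0.107 ]
 [ 0.416  -0.2874  0.107 ]] [ 0.4211 -0.2175  0.107 ]
size [np.float64(0.021464735839910366), np.float64(0.13799633236612352)]
bar dir 96.34970551706033
hub [ 0.423  -0.2103  0.033 ]
rim [ 0.425  -0.2163  0.04  ] [0.1387 0.0772 0.1387] ((317.9999694824219, 116.99999237060547), (61.99999237060547, 109.99998474121094), -0.0)
284 364 111 129
strap ((324.0, 120.0), (18.0, 80.0), 90.0) [[0.593  0.099  0.181 ]
 [0.6826 0.1128 0.181 ]
 [0.6865 0.0934 0.181 ]
 [0.5954 0.0794 0.181 ]] [0.0906 0.0198 0.0921]
cap (np.float64(379.0), np.float64(120.0)) 23 [0.6996 0.1056 0.19  ]
(array([0.6992, 0.1055, 0.1891]), array([0.0006, 0.0002, 0.0005]))
```

```bash
python3 - <<'E'
from h import *
R=down(6.1)
ctrl.goto([0.4242,-0.2172,0.15],R)
print(ctrl.current_t())
print("touch",ctrl.move_l([0.4242,-0.2172,0.098],vel=0.06,contact_N=6))
ctrl.sleep(0.2); print(ctrl.current_tool_pos(),ctrl.current_contact_force())
ctrl.command_gripper(0.0)
ctrl.sleep(0.2)
print("w",ctrl.current_grip_width()*91, ctrl.current_tool_pos(),ctrl.current_contact_force(),ctrl.current_t())
f0=np.array(ctrl.current_contact_force())
p=np.array(ctrl.current_tool_pos())
ctrl.move_l(p+[0,0,0.03],vel=0.04); ctrl.sleep(0.3)
print("w",ctrl.current_grip_width()*91, ctrl.current_tool_pos(),ctrl.current_contact_force()-f0,ctrl.current_wrist_torque(),ctrl.current_t())
for n in("side","wrist","scene"): cv2.imwrite(f"pics/{n}_g.png",ctrl.read_camera(n))
s=cv2.imread("pics/side_g.png");c=cv2.imread("pics/scene_g.png")
a=cv2.resize(s[190:330,235:365],None,fx=3,fy=3,interpolation=cv2.INTER_NEAREST);b=cv2.resize(c[90:230,220:350],None,fx=3,fy=3,interpolation=cv2.INTER_NEAREST)
cv2.imwrite("pics/g.png",np.hstack([a,b]))
E
```

```text
5.5083
touch False
[ 0.4244 -0.2173  0.0983] [-0.8434 -0.7233 -0.3804]
w 0.5453913978553004 [ 0.4242 -0.2172  0.098 ] [-0.3715 -0.293  -0.0459] 8.2917
w 0.42279753342614323 [ 0.4241 -0.2172  0.1278] [ 0.8673 -0.7942  0.2982] [ 0.0103 -0.1273 -0.0636] 9.4917
```

View pics/g.png

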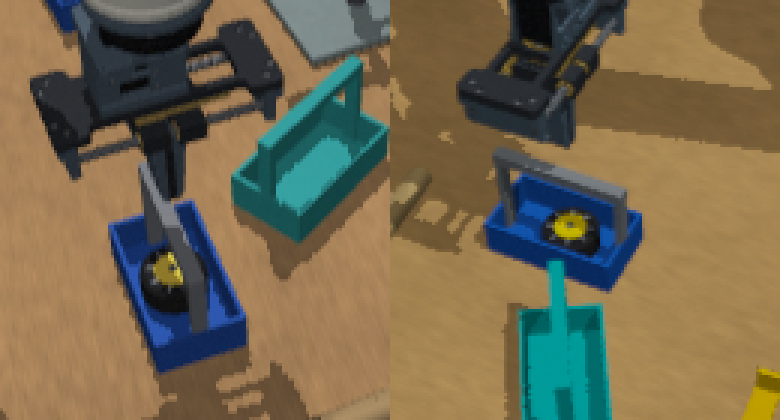

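View pics/wrist_g.png

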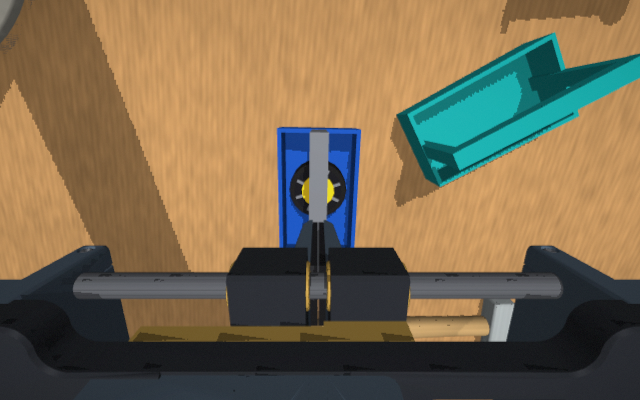

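The gripper shut right down to 0.5 mm, so the shallow tip grip went past the bar and the basket is still on the bench. The tips evidently don't clamp. I'll check that the basket hasn't moved, then grip at full depth beside the middle, which also keeps the fingertips clear of the strap later.

```bash
python3 - <<'E'
from h import *
p=np.array(ctrl.current_tool_pos())
ctrl.move_l([0.432,-0.2933,0.24],vel=0.15); ctrl.command_gripper(0.5); ctrl.sleep(0.2)
T=wristT(); im=ctrl.read_camera("wrist"); cv2.imwrite("pics/w_bask2.png",im)
h=cv2.cvtColor(im,cv2.COLOR_BGR2HSV)
m=(h[...,1]<50)&(h[...,2]>110)
for r in(56,70,85,100,135,150,165,178):
    xs=np.nonzero(m[r,300:340])[0]+300; print(r,xs.min(),xs.max(),onz("wrist",(xs.min()+xs.max())/2,r,0.107,T)[:2])
ys=np.nonzero(m[30:200,312:322].sum(1)>4)[0]+30; print(ys.min(),ys.max()); a=onz("wrist",317,ys.min()-.5,0.107,T);b=onz("wrist",317,ys.max()+.5,0.107,T); print(a,b,(a+b)/2,np.linalg.norm(a-b))
mb=(h[...,0]>100)&(h[...,0]<125)&(h[...,1]>150);mb[:40]=0;mb[200:]=0;mb[:,:270]=0;mb[:,370:]=0
ys,xs=np.nonzero(mb);r=cv2.minAreaRect(np.column_stack([xs,ys]).astype(np.float32));P=np.array([onz("wrist",*q,0.04,T) for q in cv2.boxPoints(r)]);print("rim",P.mean(0),np.linalg.norm(np.diff(P,axis=0),axis=1),r)
print(ctrl.current_t(),ctrl.current_grip_width(),ctrl.current_tool_pos())
cv2.imwrite("pics/fing.png",cv2.resize(im[150:350,140:500],None,fx=2,fy=2))
E
```

```text
56 313 325 [ 0.4183 -0.1535]
70 312 324 [ 0.4187 -0.1667]
85 312 324 [ 0.4202 -0.1812]
100 312 325 [ 0.4223 -0.196 ]
135 311 323 [ 0.4246 -0.2324]
150 312 322 [ 0.4263 -0.2487]
165 311 322 [ 0.4275 -0.2656]
178 311 322 [ 0.4291 -0.2805]
50 183
[ 0.4156 -0.1477  0.107 ] [ 0.4303 -0.2869  0.107 ] [ 0.423  -0.2173  0.107 ] 0.13993026970092967
rim [ 0.4254 -0.2166  0.04  ] [0.0772 0.1387 0.0856] ((319.0, 117.0), (110.0, 62.0), 90.0)
11.7667 0.49900483815025315 [ 0.432  -0.2933  0.24  ]
```

View pics/w_bask2.png

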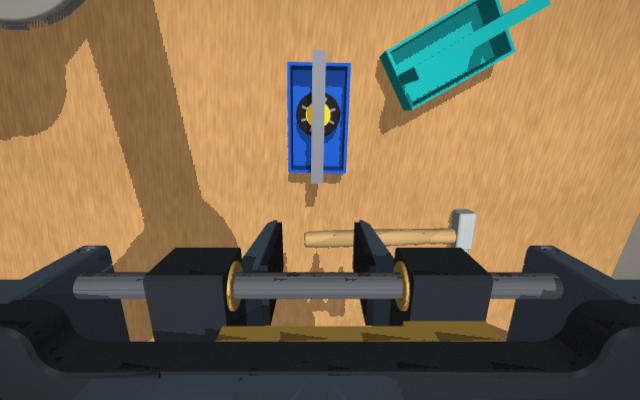

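```bash
python3 - <<'E'
from h import *
R=down(5.2); g=np.array([0.4236,-0.2173])+0.031*np.array([np.cos(np.radians(95.2)),np.sin(np.radians(95.2))]); print(g)
ctrl.goto([*g,0.15],R)
print("touch",ctrl.move_l([*g,0.083],vel=0.07,contact_N=6))
ctrl.sleep(0.2); f0=np.array(ctrl.current_contact_force());print(ctrl.current_tool_pos(),f0)
ctrl.command_gripper(0.0); ctrl.sleep(0.2)
w=ctrl.current_grip_width()*91
print("w",w, ctrl.current_tool_pos(),ctrl.current_contact_force(),ctrl.current_t())
if w>10:
    ctrl.move_l([*g,0.10],vel=0.03); ctrl.sleep(0.3)
    F=np.mean([ (ctrl.sleep(0.02),ctrl.current_contact_force())[1] for _ in range(8)],0)
    print("w",ctrl.current_grip_width()*91, ctrl.current_tool_pos(),F-f0,ctrl.current_wrist_torque(),ctrl.current_t())
for n in("side","scene"): cv2.imwrite(f"pics/{n}_g2.png",ctrl.read_camera(n))
s=cv2.imread("pics/side_g2.png");c=cv2.imread("pics/scene_g2.png")
a=cv2.resize(s[190:330,235:365],None,fx=3,fy=3,interpolation=cv2.INTER_NEAREST);b=cv2.resize(c[90:230,220:350],None,fx=3,fy=3,interpolation=cv2.INTER_NEAREST)
cv2.imwrite("pics/g2.png",np.hstack([a,b]))
E
```

```text
[ 0.4208 -0.1864]
touch False
[ 0.421  -0.1865  0.0833] [-0.7457 -1.2234 -0.3917]
w 13.187583126482172 [ 0.4208 -0.1864  0.083 ] [ 0.4504  0.6579 -1.894 ] 14.4917
w 13.30457161052046 [ 0.4208 -0.1864  0.0999] [ 0.5411  1.3323 -3.7538] [ 0.0625 -0.0255  0.0115] 15.6417
```

View pics/g2.png

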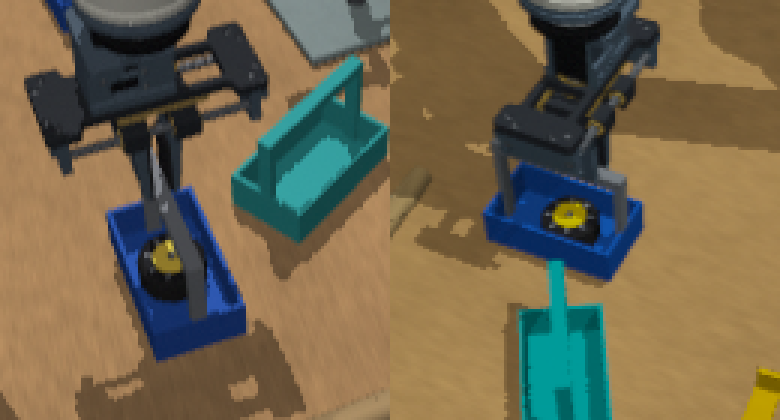

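The basket is gripped: width 13.3 mm, weight about 3.7 N, and it looks level with the wheel inside. Next I'll lift it and carry it to the pre-insert point in front of the hook.

```bash
cat >> h.py <<'E'
YAW=8.75
AX=np.array([0.6994,0.1055]); EX=np.array([np.cos(np.radians(YAW)),np.sin(np.radians(YAW))]); EY=np.array([-EX[1],EX[0]])
def tcp(sx,zb,off=0.031): # bar centre at stand x=sx, bar underside height zb
    return np.array([*(AX+sx*EX+off*EY), zb-0.012])
E
python3 - <<'E'
from h import *
p=np.array(ctrl.current_tool_pos())
ctrl.move_l([p[0],p[1],0.238],vel=0.09)
ctrl.move_l(tcp(-0.17,0.25),vel=0.13,ori=down(YAW))
ctrl.move_l(tcp(-0.17,0.216),vel=0.06); ctrl.sleep(0.3)
print("w",ctrl.current_grip_width()*91, ctrl.current_tool_pos(),ctrl.current_contact_force(),ctrl.current_wrist_torque(),ctrl.current_t())
T=wristT();np.save("T_pre.npy",T)
for n in("side","scene","wrist"): cv2.imwrite(f"pics/{n}_p.png",ctrl.read_camera(n))
s=cv2.imread("pics/side_p.png");c=cv2.imread("pics/scene_p.png")
a=cv2.resize(s[110:250,270:400],None,fx=3,fy=3,interpolation=cv2.INTER_NEAREST);b=cv2.resize(c[140:280,260:390],None,fx=3,fy=3,interpolation=cv2.INTER_NEAREST)
cv2.imwrite("pics/p.png",np.hstack([a,b]))
E
```

```text
w 13.189683804383973 [0.5268 0.1103 0.2043] [-0.2803 -0.2567 -4.202 ] [ 0.104  -0.1409  0.0186] 21.0167
```

View pics/p.png

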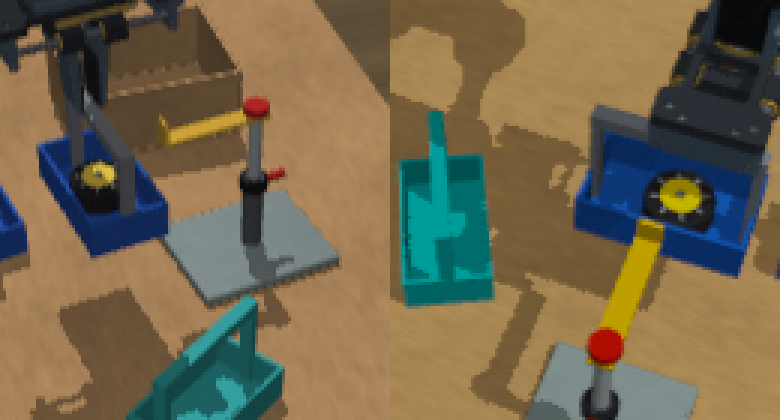

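View pics/wrist_p.png

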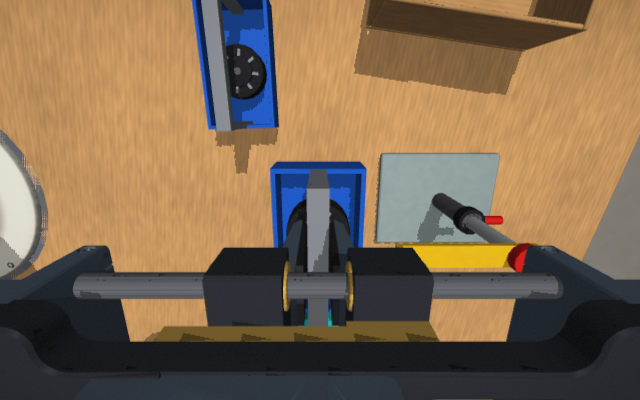

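```bash
python3 - <<'E'
from h import *
T=np.load("T_pre.npy")
c=AX-0.17*EX
for s in(-0.0695,0.0695):
    P=np.array([*(c+s*EY),0.228]); print(s,P,[proj(n,P,T if n=="wrist" else None) for n in("scene","side","wrist")])
o=np.array([*c,0.121+0.04])
for sx in(-.04,.04):
  for sy in(-.07,.07):
    P=o.copy();P[:2]+=sx*EX+sy*EY; print("rim",sx,sy,[proj(n,P,T if n=="wrist" else None) for n in("scene","side","wrist")])
s=cv2.imread("pics/side_p.png");c=cv2.imread("pics/scene_p.png")
a=cv2.resize(s[125:200,275:335],None,fx=6,fy=6,interpolation=cv2.INTER_NEAREST);b=cv2.resize(c[165:240,318:388],None,fx=6,fy=6,interpolation=cv2.INTER_NEAREST)
cv2.imwrite("pics/pz.png",np.hstack([a,b]))
E
```

```text
-0.0695 [0.542  0.0109 0.228 ] [array([327.5774, 175.9498]), array([312.1802, 161.7991]), array([317.9913, 372.5451])]
0.0695 [0.5208 0.1483 0.228 ] [array([386.1781, 192.8167]), array([293.1264, 135.8214]), array([317.9682, 189.1913])]
rim -0.04 -0.07 [array([331.6344, 182.0014]), array([299.9361, 184.8831]), array([276.2297, 313.4774])]
rim -0.04 0.07 [array([385.8853, 197.7611]), array([282.0927, 157.7737]), array([269.2762, 169.1581])]
rim 0.04 -0.07 [array([320.831 , 206.0457]), array([325.8857, 176.9806]), array([359.4038, 313.3751])]
rim 0.04 0.07 [array([377.571 , 223.3764]), array([306.5667, 150.8822]), array([366.2628, 169.0963])]
```

View pics/pz.png

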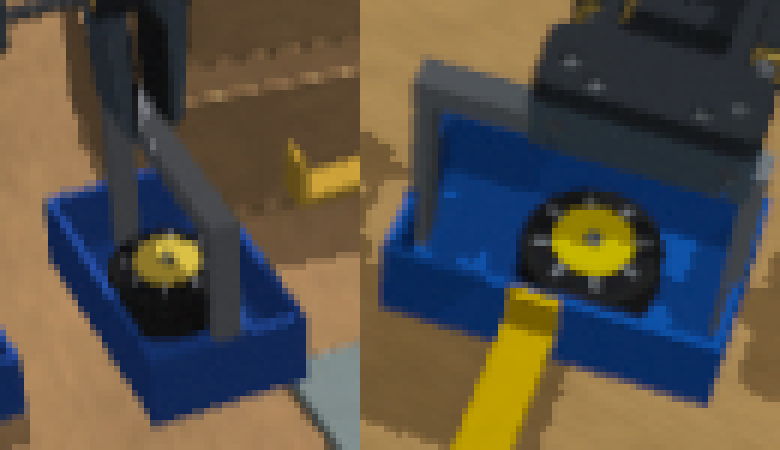

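The predicted and seen corners agree within 1–2 px, so the bar is level and centred. Next I'll insert along the hook with a contact guard.

```bash
python3 - <<'E'
from h import *
print("hit",ctrl.move_l(tcp(-0.070,0.216),vel=0.05,contact_N=5)); ctrl.sleep(0.3)
F=np.mean([ (ctrl.sleep(0.02),ctrl.current_contact_force())[1] for _ in range(8)],0)
print("w",ctrl.current_grip_width()*91, ctrl.current_tool_pos(),tcp(-.07,.216),F,ctrl.current_wrist_torque(),ctrl.current_t())
np.save("T_ins.npy",wristT())
for n in("side","scene","wrist"): cv2.imwrite(f"pics/{n}_i.png",ctrl.read_camera(n))
s=cv2.imread("pics/side_i.png");c=cv2.imread("pics/scene_i.png")
a=cv2.resize(s[115:195,305:370],None,fx=6,fy=6,interpolation=cv2.INTER_NEAREST);b=cv2.resize(c[200:280,305:370],None,fx=6,fy=6,interpolation=cv2.INTER_NEAREST)
cv2.imwrite("pics/iz.png",np.hstack([a,b]))
E
```

```text
hit False
w 13.320345190785515 [0.6255 0.1255 0.204 ] [0.6255 0.1255 0.204 ] [-0.0138 -0.1691 -4.2003] [ 0.1833 -0.0548 -0.0238] 23.75
```

View pics/iz.png

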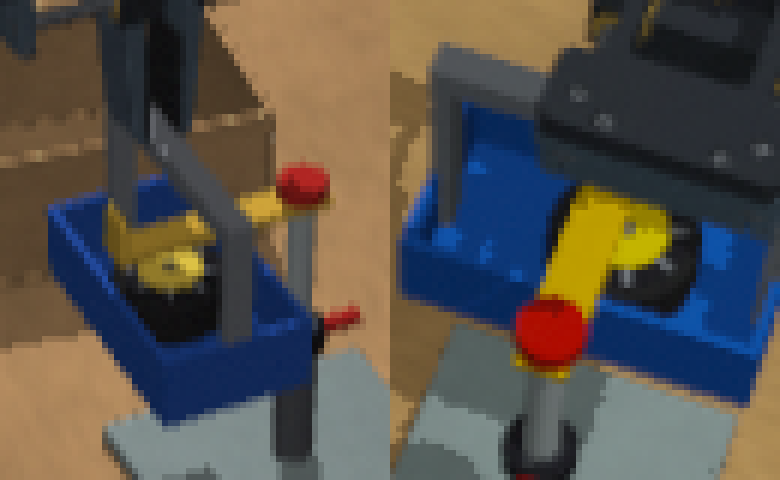

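View pics/wrist_i.png

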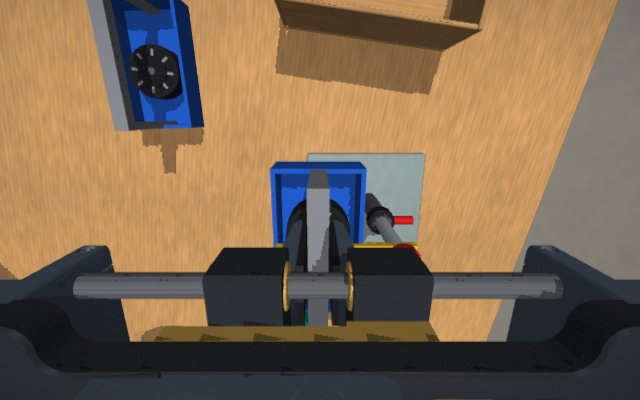

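```bash
python3 - <<'E'
from h import *
def F(k=6): return np.mean([ (ctrl.sleep(0.02),ctrl.current_contact_force())[1] for _ in range(k)],0)
f0=F(); print(f0)
print("hit1",ctrl.move_l(tcp(-0.070,0.194),vel=0.03,contact_N=3)); 
print(ctrl.current_tool_pos()[2]+0.012)
ctrl.sleep(0.2); f1=F(); print("free",f1)
print("hit2",ctrl.move_l(tcp(-0.070,0.168),vel=0.01,contact_N=2.0)); ctrl.sleep(0.2)
z=ctrl.current_tool_pos()[2]; f=F(); print("zb",z+0.012,f,ctrl.current_wrist_torque(),ctrl.current_t(),ctrl.current_grip_width()*91)
n=0
while f[2]-f1[2]<3.9 and n<8:
    z-=0.0005; p=tcp(-.07,0); p[2]=z; ctrl.move_l(p,vel=0.01); ctrl.sleep(0.1); f=F(4); n+=1
    print(z+0.012,f)
print(ctrl.current_tool_pos(),ctrl.current_t())
for nme in("side","scene"): cv2.imwrite(f"pics/{nme}_l.png",ctrl.read_camera(nme))
s=cv2.imread("pics/side_l.png");c=cv2.imread("pics/scene_l.png")
a=cv2.resize(s[115:205,305:370],None,fx=6,fy=6,interpolation=cv2.INTER_NEAREST);b=cv2.resize(c[200:290,305:370],None,fx=6,fy=6,interpolation=cv2.INTER_NEAREST)
cv2.imwrite("pics/lz.png",np.hstack([a,b]))
E
```

```text
[-0.0176 -0.3114 -4.4051]
hit1 False
0.19413353126329003
free [-0.0573  0.076  -4.5199]
hit2 True
zb 0.1801479736004793 [1.7607 1.683  5.5658] [ 0.1765 -0.4977  0.0549] 26.9 12.986678830795647
[0.6254 0.1256 0.1681] 26.9
```

View pics/lz.png

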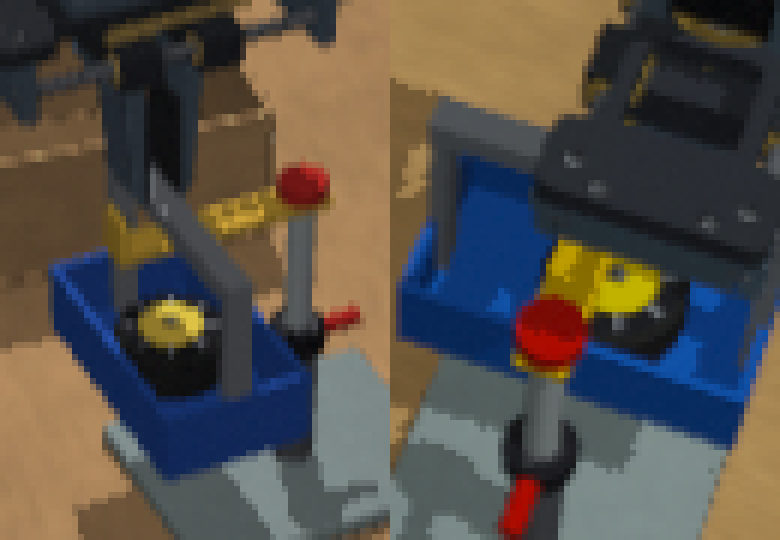

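The hook touched at bar height 0.180, which matches the estimate of about 0.181. The push is 5.6 N more than needed, so I'll ease it off to about zero before letting go.

```bash
python3 - <<'E'
from h import *
def F(k=5): return np.mean([ (ctrl.sleep(0.02),ctrl.current_contact_force())[1] for _ in range(k)],0)
f=F();z=ctrl.current_tool_pos()[2];n=0;print(z,f)
while f[2]>1.5 and n<6:
    z-=-0.0002; p=tcp(-.07,0); p[2]=z; ctrl.move_l(p,vel=0.01); ctrl.sleep(0.1); f=F(); n+=1
    print(z+.012,ctrl.current_tool_pos()[2]+.012,f,ctrl.current_t())
E
```

```text
0.168130405056436 [1.8821 1.8247 5.8888]
0.18033040505643602 0.18034781963099106 [0.3358 1.8154 2.941 ] 27.525
0.18053040505643603 0.18039483655592503 [0.3931 2.1386 0.3965] 27.9583
```

```bash
python3 - <<'E'
from h import *
ctrl.command_gripper(0.33); ctrl.sleep(0.3)
print("w",ctrl.current_grip_width()*91,ctrl.current_contact_force(),ctrl.current_t())
for nme in("side","scene"): cv2.imwrite(f"pics/{nme}_r.png",ctrl.read_camera(nme))
s=cv2.imread("pics/side_r.png");c=cv2.imread("pics/scene_r.png")
a=cv2.resize(s[115:205,305:370],None,fx=6,fy=6,interpolation=cv2.INTER_NEAREST);b=cv2.resize(c[200:290,305:370],None,fx=6,fy=6,interpolation=cv2.INTER_NEAREST)
cv2.imwrite("pics/rz.png",np.hstack([a,b]))
E
```

```text
w 29.728764983900522 [-0.3854  0.189   0.0357] 28.725
```

View pics/rz.png

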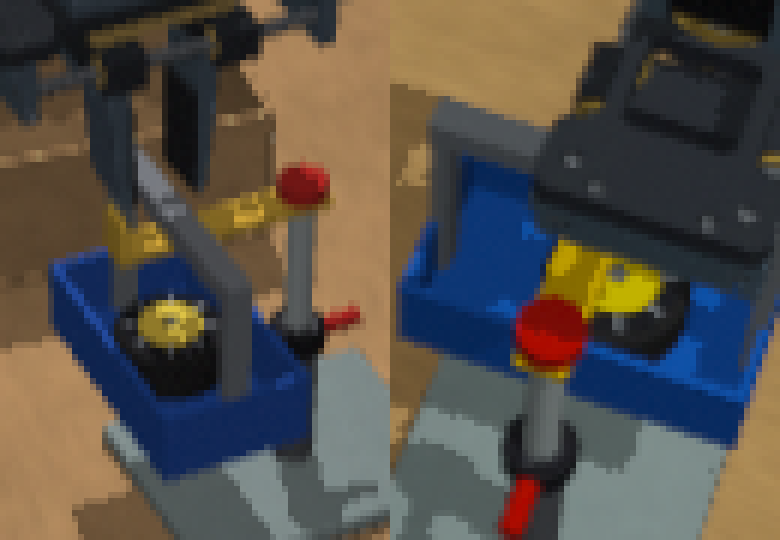

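The basket stays level on the hook with the fingers open and the tool force at about 0. I'll withdraw straight up and look again.

```bash
python3 - <<'E'
from h import *
p=np.array(ctrl.current_tool_pos())
print(ctrl.move_l(p+[0,0,0.05],vel=0.05,contact_N=4))
p=np.array(ctrl.current_tool_pos());print(p)
if p[2]>0.21:
    ctrl.move_l([p[0],p[1],0.34],vel=0.12); p=np.array(ctrl.current_tool_pos()); ctrl.move_l([0.45,0.0,0.36],vel=0.2)
ctrl.sleep(0.5); print(ctrl.current_t(),ctrl.current_contact_force())
for nme in("side","scene"): cv2.imwrite(f"pics/{nme}_f.png",ctrl.read_camera(nme))
s=cv2.imread("pics/side_f.png");c=cv2.imread("pics/scene_f.png")
a=cv2.resize(s[115:205,305:370],None,fx=6,fy=6,interpolation=cv2.INTER_NEAREST);b=cv2.resize(c[200:290,305:370],None,fx=6,fy=6,interpolation=cv2.INTER_NEAREST)
cv2.imwrite("pics/fz.png",np.hstack([a,b]))
E
```

```text
False
[0.6253 0.1255 0.2181]
32.8667 [-0.2912 -0.1336 -0.1719]
```

View pics/fz.png

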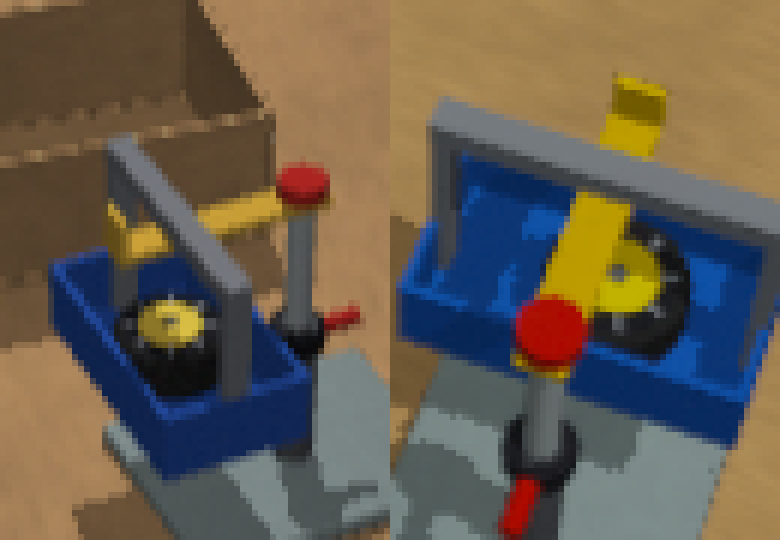

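View pics/scene_f.png

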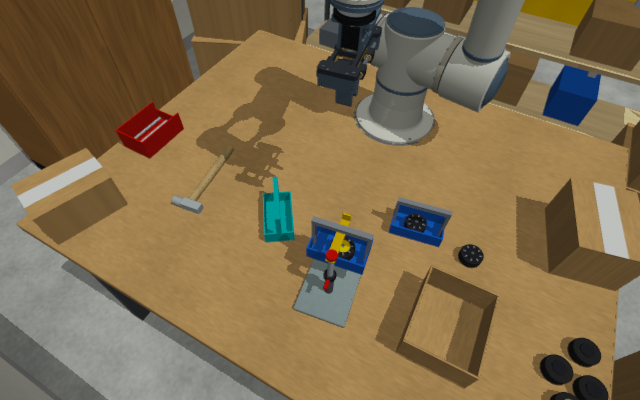

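```bash
python3 - <<'E'
from h import *
c=AX-.07*EX
for s in(-0.0695,0.0695):
    P=[*(c+s*EY),0.1925]; print(proj("scene",P),proj("side",P))
im=cv2.imread("pics/scene_f.png");a0=cv2.imread("pics/scene0.png")
d=cv2.absdiff(im,a0).max(2)
for nm,(x0,y0,x1,y1) in dict(bB=(388,195,455,250),spare=(455,240,490,270),carton=(395,265,500,385),hammer=(168,165,212,215)).items(): print(nm,np.mean(d[y0:y1,x0:x1]>40))
b=cv2.resize(im[205:285,300:385],None,fx=8,fy=8,interpolation=cv2.INTER_NEAREST);cv2.imwrite("pics/fz2.png",b[:600,:800])
E
```

```text
[312.2529 218.0885] [344.8337 162.4308]
[372.3975 236.9463] [324.2968 137.435 ]
bB 0.0
spare 0.0
carton 0.0
hammer 0.0
```

View pics/fz2.png

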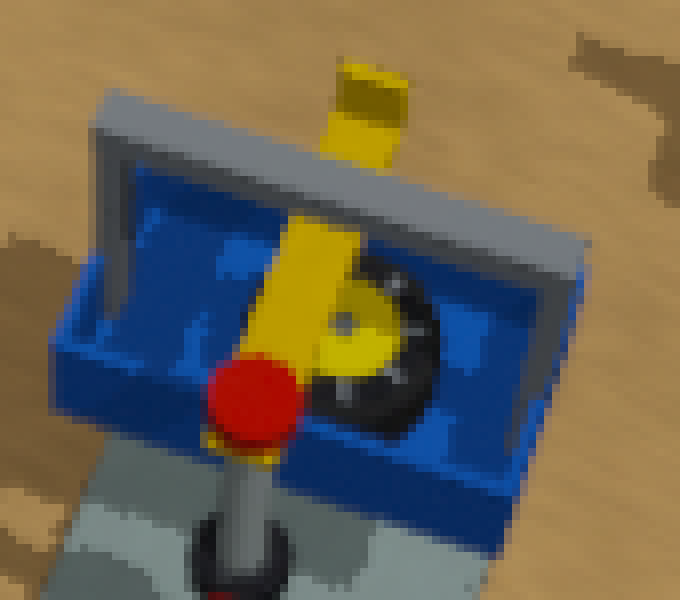

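The bar ends are at (312.9,218.4) and (372.9,237.2). For a level, centred bar I'd expect (312.3,218.1) and (372.4,236.9), so they match within 1 px. I'll hand the job in.

```bash
python3 -c "
from h import *
ctrl.sign_off(); print(ctrl.current_t())"
```

```text
the job is handed in; nothing more can be done
the job is handed in; nothing more can be done
```

The basket with the yellow-hub wheel is hanging on the hook by the middle of its handle, level and with the wheel still in it. I handed the job in shortly after 33 s on the robot's clock.

- **Failed first grasp:** I gripped shallowly with the fingertips at the middle of the handle. The fingers shut without catching the bar. The basket moved no more than about 1 mm.
- **Second grasp:** I gripped at full depth, 31 mm beside the middle, so the fingers stayed clear of the hook's strap. It held at a width of 13.3 mm and a weight of about 4 N.
- **Hanging:** The hook took the weight at 180 mm, against 181 mm measured from the pictures. On contact the push briefly reached 5.6 N down, a little more than needed. I eased it to 0.4 N before opening the fingers.
- **Final checks:** Both bar ends are within about 1 px of where a level, centred bar should appear. In the scene picture, the hammer's head end, spare wheel, carton and other basket look the same as at the start. The robot is clear, with nothing pressing on the tool.

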